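# Draw the tall gauge plate from its rack and stand it in the checking stand

## Robot

A 6-joint arm with a two-finger parallel gripper is mounted at the origin on the work surface. World frame = base frame: x ahead of the robot, y to its left, z up, the work surface at z = 0. Lengths are in m, angles in rad, forces in N, time in s.
With the tool pointing down it reaches from about 0.275 to 0.825 m from the base axis. Payload 4.9 kg.
Tool frame: the origin (TCP) lies midway between the tips of the shut fingers; the grasp point (between the pads) lies 19 mm behind it (bot.grip_depth is the distance from the TCP to the grasp point, in m); z points along the fingers, y is the line along which they close (so a half turn about z gives the same grasp; the last joint's range is limited). The gripper opens to 85 mm and grips with 20 to 120 N. Pads are 22 mm wide; open, the fingers measure 114 mm over their backs; the gripper's body (76 mm by 85 mm) begins 54 mm behind the grasp point. The pads swing forward as they close: fully open they stand 13 mm farther back than shut.
Start: joints at [-1.437, 0.326, -0.193, 1.052, 0, 1.437], TCP at [0.146, -0.53, 0.231] pointing down, gripper open.
Joint ranges: [-2.65, 2.65], [-0.97, 1.79], [-1.3, 1.35], [-1.93, 2.1], [-1.47, 1.37], [-3.14, 3.14]. Speed limits (rad/s): [2.57, 2.57, 3.14, 3.14, 3.14, 3.14].

## Interface

Orientations are given as a unit quaternion [w, x, y, z].
In Python, from cell import bot gives the robot as it stands. Calls block until the motion is done:
- bot.move_pose(position, orientation): joint-space move of the TCP to a pose.
- bot.move_linear(position, speed=0.15, rotation=None, until_force=None): straight line of the TCP; rotation=None keeps the orientation; speed is the mean speed in m/s. With until_force (N) it stops when the force on the tool has changed by that much, and returns True; else False.
- bot.goto_joints(angles): joint-space move.
- bot.set_gripper(opening, grasp_force=None): opening from 0.0 (shut) to 1.0 (fully open); grasp_force is the grip in N (None keeps the last); returns when the fingers have stopped.
- bot.wait(seconds).
- bot.solve_ik(position, orientation): joint angles nearest the present ones, or None.
- bot.camera(name): name is "scene" or "side" or "wrist"; returns the picture (420x560x3 uint8, red, green, blue); there is no depth.
- bot.calibration(name): a dict with "mtx" (3x3 intrinsics, pixels), "extrinsics" (4x4, takes a point from world to camera coordinates); the wrist camera has in their place "hand_eye" (4x4, takes a point from camera to tool coordinates, whose origin is the TCP and whose axes are the flange's). Camera axes: x right, y down, z forward; pixel columns grow to the right and rows downward; lengths in m; the calibration is good to about 2 mm. A picture is of the moment at which its call begins: read the wrist's pose just before it. calibration takes no time and is no camera call.
A pose or a line that the arm cannot do raises bot.PlanningError and nothing moves.
- bot.close_job(): hands the job in; it is judged then, once.
Trained networks look in the newest picture that a camera, given by its name, has taken for a name from the list of things; names that differ only in an ending like _2 or _b are one class to them, and where a whole thing is asked for, a point or a joint stands for the part that bears it (a point fixed in the world has none). Each returns a list of dicts, best first, with "confidence" (0 to 1); they miss things now and then, are a little off and sometimes report something else, mostly with a low value. They report only what shows in the picture. A call takes as long as a camera call. They do not tell look-alikes from the thing itself.
- bot.search_frame(camera, thing): "bbox" ([left, top, width, height] in pixels, round what is visible of it).
Readings, each from a call of its own:
- bot.read_clock(): time.
- bot.read_joint_positions(): joint angles.
- bot.read_joint_vel(): joint speeds.
- bot.read_joint_efforts(): joint torques, N m.
- bot.read_position(): TCP position.
- bot.read_tool_rot(): TCP orientation.
- bot.read_ft_force(): force on the tool from outside, world axes, zero at the start.
- bot.read_moment(): the same for the moment, N m.
- bot.read_gripper_width(): opening from 0.0 (shut) to 1.0 (fully open).
- bot.read_finger_force(): force on a finger pad.
Only numpy, scipy, OpenCV 4.12 (cv2) and the standard library are available. Lean on these libraries where they do the work, as an engineer would, in place of code of your own. Each camera call takes 0.05 s, during which the arm holds its last target. There are 200 camera calls.

## Task

Slide the tallest of the three flat gauge plates straight up out of the slotted wooden rack by its top edge, carry it over and lower it upright into the wide slot of the grey checking stand, letting go only once it is down on (or close to) the slot's floor. Either face may point either way. Leave the two shorter plates where they are in the rack.

Things in the scene. Friction and masses are not known exactly. Their poses are not given: they have to be found in the camera images.
- tall_plate_center (a point): Centre (half-way up) of the tallest plate: aluminium, 6 mm thick, 135 mm tall, 0.1 to 0.3 kg, stepped shoulders: 90 mm wide up to 75 mm from its lower edge, 74 mm up to 105 mm, 58 mm to the top. x along its width, y through its thickness, z up. It begins upright in any one of the rack's 3 slots, its lower edge 10 mm and top 145 mm above the bench, 85 mm above the rack.
- short_plain_center (a point): Centre of a bystander plate in another slot of the rack: plain rectangle, aluminium, 90 mm wide, 6 mm thick, 95 mm tall (top 105 mm above the bench); axes as for the tall plate. The rack is a fixed wooden block, 126 x 180 mm, 60 mm high, with 3 parallel slots 60 mm apart, each 10 mm wide, 106 mm long, 50 mm deep.
- short_tab_center (a point): Centre of the other bystander plate in the rack: aluminium, 6 mm thick, 95 mm tall (top 105 mm above the bench), 90 mm wide, its top 20 mm a tab 44 mm wide; axes as for the tall plate.
- stand_slot (a point): Centre of the slot's floor in the fixed checking stand: two grey cheeks 140 mm long, 24 mm thick, on a 180 x 150 x 10 mm aluminium base. The open-topped slot between them is 26 mm wide, 120 mm long, ends closed; floor 10 mm, rim 70 mm above the bench. x runs along the slot, y across it, z up. A plate let go in it may lean on a cheek.
Not all that is in view belongs to the job. Leave any green look-alike of the part that bears tall_plate_center alone. What is shaped like the part that bears stand_slot but purple is not meant.

How it is judged:
On the way:
1. the tall plate is drawn up clear of the rack, upright (height (world z) of tall_plate_center above 0.135 m and angle between tall_plate_center's own z axis and vertical below 0.35 rad), for 0.2 s.
At the end, for the whole second after the job is handed in: The tall plate stands at rest in the stand's slot, right way up and leaning no more than about 23 degrees, its lower edge on the slot's floor (centre 55 to 76 mm above the floor, within 30 mm along the slot and 35 mm across it of the slot's centre) (x of tall_plate_center in the frame of stand_slot between -0.03 and 0.03 m and y of tall_plate_center in the frame of stand_slot between -0.035 and 0.035 m and z of tall_plate_center in the frame of stand_slot between 0.055 and 0.076 m and angle between tall_plate_center's own z axis and vertical below 0.4 rad and linear speed of tall_plate below 0.03 m/s); the robot touches nothing.
It fails at once if a shorter plate is moved by more than 20 mm (distance of any of short_plain_center, short_tab_center from where it was at the start of the episode above 0.02 m).
It fails at once if the tall plate is let go while its lower edge is more than about 30 mm above the slot floor (dropped) (height (world z) of tall_plate_center above 0.108 m and contact force between tall_plate and the fingers below 0.1 N).
It also fails if it takes over 42 s, if anything falls off the work surface, if the arm or the gripper's body presses on something with over 40 N, if the wrist force passes 120 N, or if a joint passes its speed limit or range.

## Working session

There is one attempt and no reset: what is moved stays moved. The work goes in short steps, each a Python script; the robot and the scene stay as the last script left them, time stands still between calls to the robot, and variables do not carry over. Pictures are saved under pics/ and viewed, at most 10 in all, crops included, and the job is handed in when it is done.

```bash
mkdir -p pics
python3 - <<'E'
from cell import bot
import cv2,numpy as np
np.set_printoptions(precision=4,suppress=True)
ims=[]
for c in("scene","side"):
    im=bot.camera(c);cv2.imwrite(f"pics/{c}0.png",im[:,:,::-1])
    k=bot.calibration(c);print(c,k["mtx"].tolist(),k["extrinsics"].round(4).tolist())
    for t in("tall_plate_center","short_plain_center","short_tab_center","stand_slot"):
        print(t,[(d["bbox"],round(d["confidence"],2)) for d in bot.search_frame(c,t)])
print(bot.calibration("wrist"),bot.read_tool_rot(),bot.read_clock())
E
```

```text
scene [[403.5932234971683, 0.0, 277.3040355139767], [0.0, 403.5932234971683, 209.03828769565348], [0.0, 0.0, 1.0]] [[0.0093, 0.9999, -0.0119, 0.0878], [0.654, -0.0151, -0.7563, -0.3082], [-0.7564, -0.0007, -0.6541, 1.4412], [0.0, 0.0, 0.0, 1.0]]
tall_plate_center [([295.9, 206.7, 34.2, 58.6], 0.77), ([352.2, 172.0, 18.8, 50.6], 0.69), ([387.5, 214.9, 36.8, 66.8], 0.63)]
short_plain_center [([389.9, 177.5, 22.7, 31.5], 0.97)]
short_tab_center [([372.7, 182.1, 17.5, 32.5], 0.59)]
stand_slot [([213.2, 175.3, 58.1, 60.7], 0.9), ([110.4, 187.4, 65.4, 67.9], 0.89)]
side [[380.84787818586096, 0.0, 278.8472365675259], [0.0, 380.84787818586096, 205.62347004702028], [0.0, 0.0, 1.0]] [[-0.9642, -0.2649, -0.0126, 0.5265], [-0.1788, 0.6842, -0.7071, 0.227], [0.1959, -0.6795, -0.707, 0.7498], [0.0, 0.0, 0.0, 1.0]]
tall_plate_center [([224.1, 206.5, 39.3, 49.5], 0.89), ([158.4, 282.5, 55.6, 50.8], 0.89), ([247.4, 261.1, 42.8, 32.2], 0.77)]
short_plain_center [([250.8, 331.6, 50.2, 21.9], 0.94)]
short_tab_center [([247.5, 302.9, 51.8, 21.2], 0.57)]
stand_slot [([289.0, 122.3, 64.2, 48.1], 0.79)]
{'mtx': array([[358.2142,   0.    , 280.4917],
       [  0.    , 358.2142, 207.0257],
       [  0.    ,   0.    ,   1.    ]]), 'hand_eye': array([[-0.0001, -0.9461, -0.3239,  0.0839],
       [ 1.    ,  0.0004, -0.0015, -0.0003],
       [ 0.0016, -0.3239,  0.9461, -0.1425],
       [ 0.    ,  0.    ,  0.    ,  1.    ]])} [-0.0001  0.991   0.1335  0.    ] 0.5
```

View pics/scene0.png

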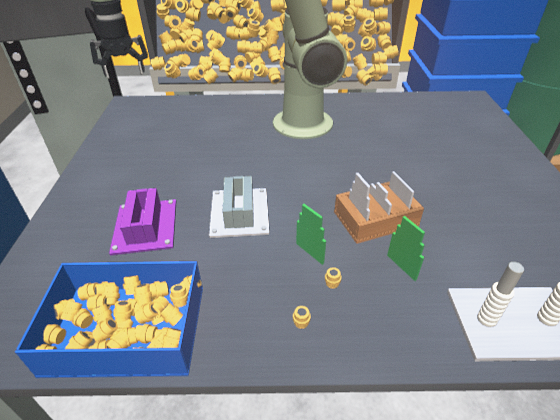

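View pics/side0.png

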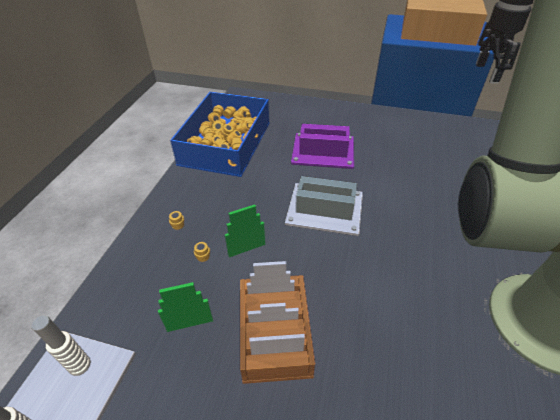

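Scene picture: three candidates for the tall plate are the grey plate in the rack's left slot at (361,195), green at (311,233) and green at (407,248). The grey stepped one in the rack is the target, also seen in side at (270,278). The grey stand is at scene (240,205) and side (326,205). The purple stand at (147,218) is a decoy. An enlarged crop will confirm this and give corner pixels.

Run:
```python
import cv2,numpy as np
a=cv2.imread("pics/side0.png")[170:390,230:370];b=cv2.imread("pics/scene0.png")[165:245,205:430]
a=cv2.resize(a,None,fx=2.7,fy=2.7,interpolation=2);b=cv2.resize(b,None,fx=1.8,fy=1.8,interpolation=2)
o=np.zeros((600,800,3),np.uint8);o[:a.shape[0],:a.shape[1]]=a;o[:b.shape[0],385:385+b.shape[1]]=b
cv2.imwrite("pics/crop.png",o)
```

```text
(no output)
```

View pics/crop.png

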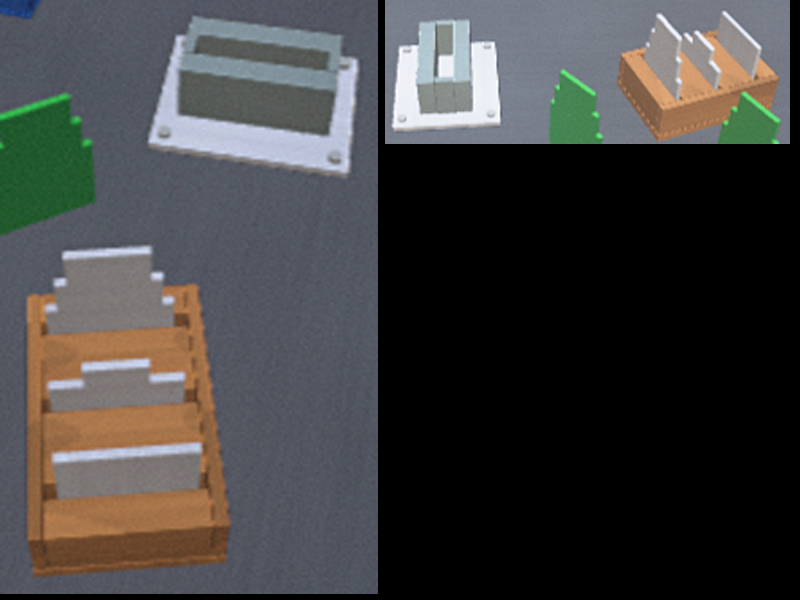

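The crop confirms it. The grey stepped plate stands 85 mm above the rack in the slot nearest the stand, with its top edge at crop (63,255)–(152,250). The stand rim corners are at crop (192,20), (342,38), (337,84) and (180,72).

```bash
cat > h.py <<'E'
import numpy as np,cv2
from cell import bot
from scipy.spatial.transform import Rotation as R
np.set_printoptions(precision=4,suppress=True)
def ray(K,T,uv,z):  # T world->cam
    d=T[:3,:3].T@np.linalg.inv(K)@[*uv,1]; c=-T[:3,:3].T@T[:3,3]
    return c+d*(z-c[2])/d[2]
def fixed(c,uv,z):
    k=bot.calibration(c); return ray(k["mtx"],k["extrinsics"],uv,z)
def quat(yaw): # tool down, tool x at yaw ; y closing axis
    q=(R.from_euler("z",yaw)*R.from_euler("x",np.pi)).as_quat(); return [q[3],q[0],q[1],q[2]]
def wristT():
    p=np.array(bot.read_position());q=bot.read_tool_rot()
    T=np.eye(4);T[:3,:3]=R.from_quat([q[1],q[2],q[3],q[0]]).as_matrix();T[:3,3]=p
    return np.linalg.inv(T@bot.calibration("wrist")["hand_eye"])
E
python3 - <<'E'
from h import *
f=lambda u,v,z:fixed("side",(230+u/2.7,170+v/2.7),z)[:2]
g=lambda u,v,z:fixed("scene",(205+(u-385)/1.8,165+v/1.8),z)[:2]
def seg(n,a,b):
    d=b-a;print(n,(a+b)/2,np.linalg.norm(d),np.arctan2(d[1],d[0]))
seg("tall",f(63,255,.145),f(152,250,.145))
seg("tab",f(82,366,.105),f(149,364,.105))
seg("plain",f(53,456,.105),f(201,450,.105))
seg("tall scene",g(659,15,.145),g(679,46,.145))
c=[f(192,20,.07),f(342,38,.07),f(337,84,.07),f(180,72,.07)]
print(c,np.mean(c,0));seg("far",c[0],c[1]);seg("near",c[3],c[2]);seg("w",c[0],c[3])
c=[g(420,22,.07),g(469,22,.07),g(470,82,.07),g(418,82,.07)];print("scene",np.mean(c,0))
E
```

```text
tall [0.5313 0.1076] 0.05877295877401695 -2.8137512366143183
tab [0.5107 0.1639] 0.04329267955992114 -2.8473370494810233
plain [0.4874 0.2195] 0.08957663053815923 -2.836984037374772
tall scene [0.5446 0.1064] 0.06800800306712175 0.21419862353463093
[array([ 0.5476, -0.2201]), array([ 0.4098, -0.2299]), array([ 0.4065, -0.1688]), array([ 0.5421, -0.1491])] [ 0.4765 -0.1919]
far [ 0.4787 -0.225 ] 0.1381522557538002 -3.070333893739343
near [ 0.4743 -0.1589] 0.13703961182537977 -2.99718372375526
w [ 0.5449 -0.1846] 0.07121183259558882 1.6485358180181713
scene [ 0.4854 -0.1919]
```

Run:
```python
from h import *
out=[]
bot.set_gripper(0.45)
for n,p,y in(("stand",(.479,-.191,.27),.10),("rack",(.535,.107,.26),.32)):
    bot.move_pose(p,quat(y)); T=wristT(); im=bot.camera("wrist"); out.append(im[:,:,::-1])
    np.save(f"T_{n}.npy",T)
    for t in("stand_slot","tall_plate_center"): print(n,t,[(d["bbox"],round(d["confidence"],2)) for d in bot.search_frame("wrist",t)])
    print(bot.read_clock(),bot.read_position())
for n,o in zip(("ws","wr"),out): cv2.imwrite(f"pics/{n}.png",cv2.resize(o,(784,588),interpolation=2))
```

```text
stand stand_slot [([217.9, 75.0, 136.9, 166.9], 0.69)]
stand tall_plate_center [([82.5, 1.9, 75.8, 35.8], 0.6)]
2.9167 [ 0.4787 -0.1918  0.2699]
rack stand_slot [([412.4, 200.5, 146.5, 161.8], 0.85)]
rack tall_plate_center [([401.4, 72.2, 91.6, 97.0], 0.87), ([273.8, 122.9, 9.1, 118.1], 0.7), ([232.1, 0.0, 27.0, 50.0], 0.57)]
4.225 [0.5352 0.1056 0.2601]
```

View pics/ws.png

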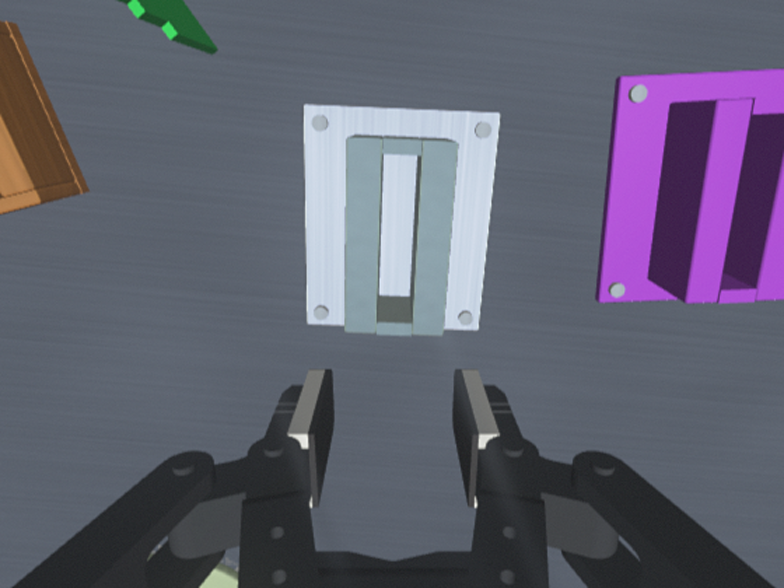

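View pics/wr.png

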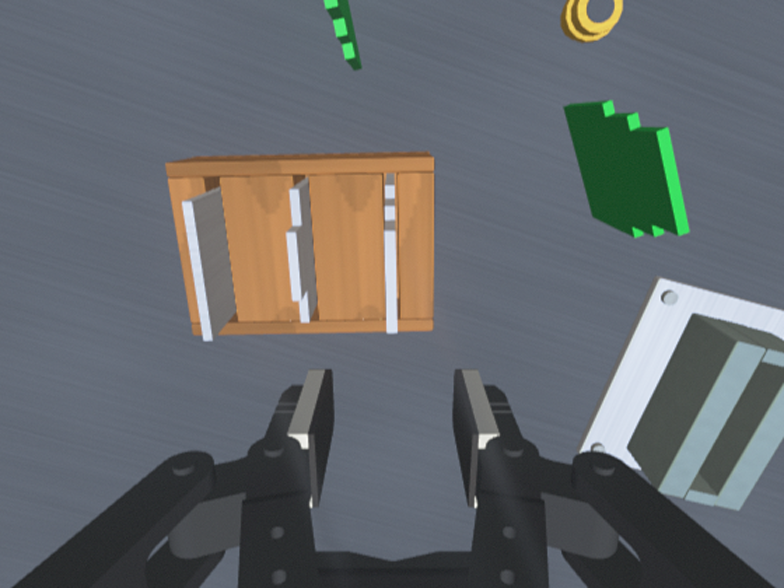

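Stand view: the slot mouth at the rim has corners at about (383,154), (421,155), (413,322) and (377,322). Rack view: the tall plate's top edge runs from (390,220) to (391,332), with its lower shoulders above it. The green plates and purple stand are clear of both.

Run:
```python
from h import *
K=bot.calibration("wrist")["mtx"]
w=lambda n,u,v,z:ray(K,np.load(f"T_{n}.npy"),(u/1.4,v/1.4),z)[:2]
def seg(n,a,b):
    d=b-a;print(n,(a+b)/2,np.linalg.norm(d),np.arctan2(d[1],d[0]))
seg("tall",w("rack",390.5,332,.145),w("rack",390,220,.145))
seg("tab",w("rack",297,300,.105),w("rack",292,231,.105))
seg("plain",w("rack",208,340,.105),w("rack",188,201,.105))
a,b,c,d=w("stand",383,154,.07),w("stand",421,155,.07),w("stand",413,322,.07),w("stand",377,322,.07)
print("slot",(a+b+c+d)/4);seg("L",d,a);seg("Rr",c,b);seg("wid",d,c);seg("len",(c+d)/2,(a+b)/2)
```

```text
tall [0.5368 0.1086] 0.06314932934796692 0.3213428299198908
tab [0.5135 0.1633] 0.04428563917232107 0.3249324566897687
plain [0.4901 0.2187] 0.08998781860612318 0.33083572962111457
slot [ 0.4802 -0.1947]
L [ 0.4791 -0.1819] 0.12003985194158745 0.05564387661130042
Rr [ 0.4813 -0.2076] 0.11933478189669908 0.06764055953815887
wid [ 0.4205 -0.1984] 0.026565577720025033 -1.4714554637302661
len [ 0.4802 -0.1947] 0.11968516376344542 0.06162454994699081
```

Run:
```python
from h import *
x,y=.5355,.1083
bot.move_pose((x,y,.20),quat(.324))
print(bot.move_linear((x,y,.117),.06,until_force=15))
bot.set_gripper(0,60);print("grip",bot.read_gripper_width(),bot.read_finger_force(),bot.read_ft_force(),bot.read_position())
if bot.read_finger_force()>10:
    print(bot.move_linear((x,y,.255),.07,until_force=25),bot.read_position(),bot.read_finger_force(),bot.read_ft_force(),bot.read_gripper_width())
im=bot.camera("wrist");s=bot.camera("side");print(bot.read_clock())
cv2.imwrite("pics/lift.png",np.hstack([cv2.resize(i[:,:,::-1],(400,300)) for i in(im,s)]))
```

```text
False
grip 0.056968172719496585 59.445226192474365 [-0.1316  0.0143  2.1101] [0.5359 0.1083 0.1174]
False [0.5353 0.1083 0.2546] 58.95282983779907 [ 1.2424 -0.1915 -1.6684] 0.05381900834291037
8.725
```

View pics/lift.png

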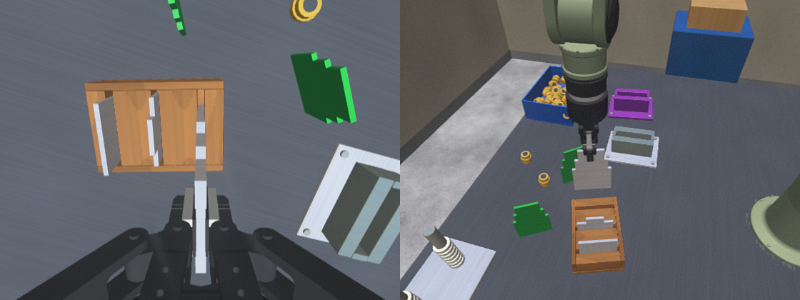

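The plate is gripped and lifted upright, and the two short plates are undisturbed. Now I'll carry it to the stand and take a look above the slot.

Run:
```python
from h import *
bot.move_linear((.480,-.1945,.255),.12,rotation=quat(.065))
bot.move_linear((.480,-.1945,.205),.08)
im=bot.camera("wrist");s=bot.camera("side");print(bot.read_clock(),bot.read_position(),bot.read_finger_force())
cv2.imwrite("pics/over.png",np.hstack([cv2.resize(im[90:390,130:430,::-1],(400,400)),cv2.resize(s[80:260,230:410,::-1],(400,400),interpolation=2)]))
```

```text
12.3167 [ 0.4804 -0.1947  0.2056] 58.919795751571655
```

View pics/over.png

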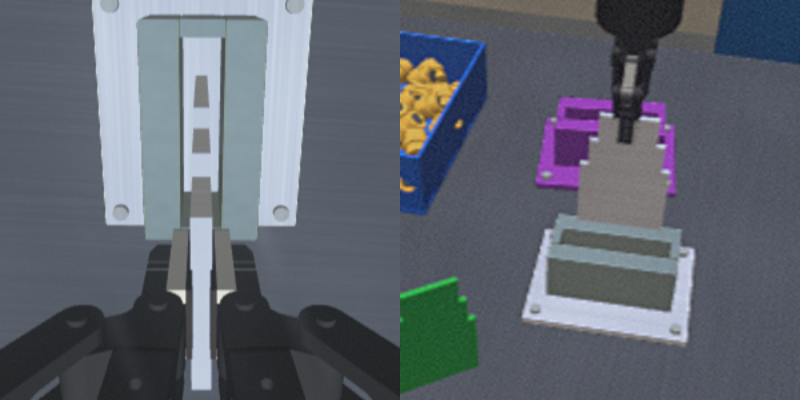

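The plate sits upright and centred over the slot, with its steps on the slot's midline at about x=201 in the left crop. I'll lower it, release it and retreat.

Run:
```python
from h import *
print(bot.move_linear((.480,-.1945,.135),.06,until_force=12),bot.read_position())
print(bot.move_linear((.480,-.1945,.115),.02,until_force=6),bot.read_position(),bot.read_ft_force(),bot.read_clock())
if bot.read_position()[2]<.128:
    bot.set_gripper(0.4); bot.wait(.3)
    bot.move_linear((.480,-.1945,.25),.1); bot.wait(.5)
    print(bot.read_gripper_width())
im=bot.camera("wrist");s=bot.camera("side");print(bot.read_clock())
cv2.imwrite("pics/end.png",np.hstack([cv2.resize(im[60:360,130:430,::-1],(400,400)),cv2.resize(s[80:260,230:410,::-1],(400,400),interpolation=2)]))
```

```text
False [ 0.4803 -0.1947  0.1354]
True [ 0.4798 -0.1945  0.1173] [-0.1551 -0.7679  4.5371] 14.45
0.3999923230608357
17.225
```

View pics/end.png

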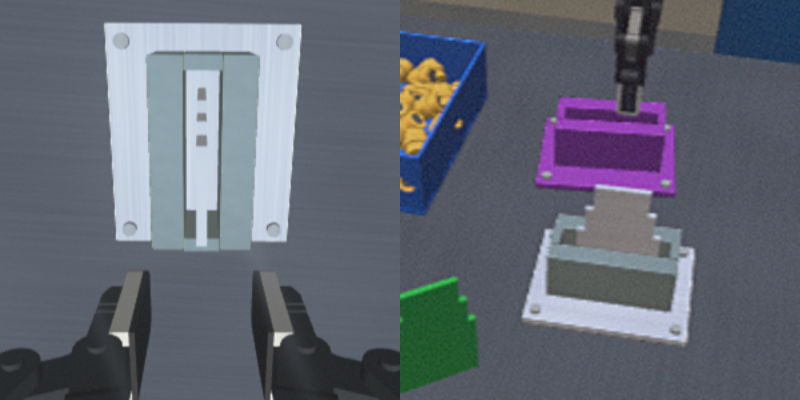

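The plate stands upright on the slot floor, centred, and the gripper is clear of it.

```bash
python3 -c "
from cell import bot
print(bot.close_job())"
```

```text
the job is handed in; nothing more can be done
None
```

The tall plate is standing upright on the floor of the grey stand's slot, the two short plates were left in the rack, and I've handed the job in at about 17 s on the robot's clock; the hand-in call returned no verdict.

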